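# Pin the clamshell board press and hold it shut

## Task

Take the dark red lead weight out of the open clamshell press and set it down flat on the bare desk, then swing the hinged leaf shut, and only then take the black-knobbed pin from its wooden stand and push it all the way down through the aligned holes, until its collar has pushed the sprung brass bushing fully down. Finish while holding: keep the pin's knob gripped and pressed down (about 10 N), so that the two halves stay pressed shut; do not let go. Leave the paste jar, the dropper bottle and the tape measure standing where they are.

Things in the scene. Friction and masses are not known exactly. Their poses are not given: they have to be found in the camera images.
- press: green base of the press, a fixed plate 145 (its x) x 100 (its y) x 24 mm, origin at the centre of its underside, z up. An 80 x 80 x 3 mm book board (centre x = +7 mm) is fixed on it; things inside rest on that, 27 mm above the desk. Hinge along y at x = +58 mm, on the robot's right; vertical 15 mm pin hole right through the base at x = -47 mm, y = 0. Position and yaw vary
- press_hinge (a point): middle of the hinge axis of the leaf, 30 mm above the desk; the axis runs along the y axis of the press
- press_hole (a point): point on the axis of the hole in the base, 5 mm above the desk: where the pin's tip is when the leaf is shut and the collar has pushed the bushing fully down
- leaf (a joint): angle of the aluminium leaf, rad: 0 shut (level over the base), grows as it opens, pi/2 upright, stop at 2.1; starts 1.75 to 2.0, leaning away from the base. Stiff hinge: stays where left, takes 1.5 to 3 N at its edge. Plate 90 mm wide, 10 thick, 8 to 127 mm from the hinge axis; red pull tab 34 wide, 6 thick reaches to 141 mm. Its outer face (on top when shut) is 7 mm outside the axis
- leaf_bush (a point): centre of the top rim of the unpressed bushing (brass ring, outside 34 mm, inside 20 mm; the hole in the leaf below it is 15 mm), 105 mm from the hinge axis; when the leaf is shut it is 43 mm above the desk, in line with the hole in the base
- pin: loose steel pin, 0.12 kg, origin at the centre of its tip, z along it towards the knob: shank 12 mm diameter, 34 mm long with a 6 mm tapered tip, collar 30 mm diameter from 34 to 39 mm, black round knob 20 mm diameter from 39 to 80 mm. It stands upright in its stand, collar on the stand's top
- pin_tip (a point): centre of the pin's tip (same as its origin)
- pin_knob (a point): point on the pin's axis to grip, 62 mm above the tip, 18 mm below the knob's top, 23 mm above the collar's top
- pin_stand: fixed light wooden block 56 x 56 x 45 mm with a 15 mm hole, 40 mm deep, in which the pin stands; origin at the centre of its underside. It stands beyond the press; it and the jar may have swapped places
- weight_centre (a point): centre of the dark red lead weight (box 45 x 62 x 30 mm, 0.35 to 0.65 kg; x is its short side, y its long side), half-way up; at the start it lies in the open press on the book board. Bare desk to put it on: left of the press (x 0.48 to 0.58, y -0.17 to 0.05) or at the robot's right (x 0.15 to 0.24, y -0.60 to -0.48)
- jar: paste jar with blue lid, 68 mm diameter, 68 mm tall, origin at the centre of its underside; leave alone
- dropper_bottle: brown dropper bottle, 36 mm diameter, 100 mm tall, origin at the centre of its underside; leave alone
- measure: yellow tape measure, 34 x 68 x 60 mm tall, origin at the centre of its underside; leave alone
- bushing (a joint): how far the sprung brass bushing is pushed into the leaf, m: 0 free (standing 6 mm out of the leaf's face), 0.004 fully down at its stop (8 N, 2 N per mm)
There are look-alikes about, which are no part of the job. There is more than one size of the part that bears weight_centre; the job needs the middle-sized.

How it is judged:
By the outcome, as a careful person would: the job done as asked, in the order asked, and still so for the second after the job is handed in, while the arm keeps its last pose, push and grip.
It also fails if it takes over 72 s, if anything falls off the work surface, if the arm or the gripper's body presses on something with over 40 N, if the wrist force passes 120 N, or if a joint passes its speed limit or range.

## Robot

A 7-joint arm with a two-finger parallel gripper is mounted at the origin on the work surface; the furniture and walls round the work are solid. World frame = base frame: x ahead of the robot, y to its left, z up, the work surface at z = 0. Lengths are in m, angles in degrees, forces in N, time in s.
With the tool pointing down it reaches from about 0.425 to 0.875 m from the base axis. Payload 4.7 kg.
Tool frame: the origin (TCP) lies at the very end of the fingers, on their centre line; the grasp point (between the pads) lies 19 mm behind it; z points along the fingers, y is the line along which they close (so a half turn about z gives the same grasp; the last joint's range is limited). The gripper opens to 87 mm and grips with 3 to 60 N. Pads are 19 mm wide; open, the fingers measure 117 mm over their backs; the gripper's body (75 mm by 190 mm) begins 51 mm behind the grasp point.
Start: joints at [70.25, 18.392, -4.016, 83.108, 1.295, 78.541, -3.26], TCP at [0.228, -0.609, 0.191] pointing down, gripper open.
Joint ranges: [-163.93, 163.93], [-17.29, 119.83], [-79.2, 71.16], [3.27, 140.29], [-89.18, 269.18], [5.43, 117.66], [-154.24, 154.24]. Speed limits (degrees/s): [147.25, 147.25, 180, 180, 180, 180, 180].

## Interface

Orientations are given as [roll, pitch, yaw] about the fixed x, y, z axes, in that order (R = Rz(yaw) Ry(pitch) Rx(roll)).
In Python, from cell import telemetry, cams, env gives the robot as it stands.
- The arm moves only by the tool arm_command, never from a script. Its argument "series" is text: rows parted by semicolons, each of 5 numbers parted by spaces: the shift along the tool's x, y, z in mm, then the turn about the tool's z in rad, then the closure in counts, from 0 (fully open) to 255 (shut). A call has 1 to 20 rows; each row shifts and turns the commanded pose from where the row before left it, along the tool's axes as they then stand; what a row does not reach is not made up. A row lasts 1/12 s, in which the tool goes at most 41.7 mm and 7.16 degrees, less where a joint would pass 70% of its speed; a pose out of reach is approached as far as the arm can. A call is refused whole if a number of a shift passes 41.7 or a number of a turn 0.125, either way. A call with a gripper value outside its range is refused whole. The fingers move at their own pace and stop on an object; "squeeze" is the grip in N (left out, the last holds). Time passes only in rows, so rows that do not move let the fingers close. It gives the time, the measured TCP pose, the force, the opening and the grip force at its end, in the units of the state.
- telemetry.get_obs(): the state, without advancing time (a new reading comes with each control period).
- cams.read_camera(name): name is "scene" or "top"; returns the picture (384x512x3 uint8, blue, green, red); there is no depth.
- cams.calibration(name): a dict with "K" (3x3 intrinsics, pixels), "dist" ([k1, k2, p1, p2, k3] as OpenCV has them; the pictures are not rectified), "origin" and "rotation" of the camera in the world. Camera axes: x right, y down, z forward; pixel columns grow to the right and rows downward; lengths in m; the calibration is good to about 2 mm. A picture is of the moment at which its call begins. calibration takes no time and is no camera call.
- env.sign_off(): hands the job in; it is judged then, once.
The state is a dict: "time_s": time; "qpos": joint angles; "joint_velocities": joint speeds; "effort": joint torques, N m; "tool_pos": TCP position; "tool_rot": TCP orientation; "force": force on the tool from outside, world axes, zero at the start; "wrist_torque": the same for the moment, N m; "grip_width": finger opening in m; "grasp_force": force on a finger pad.
Only numpy, scipy, OpenCV 4.12 (cv2) and the standard library are available. Lean on these libraries where they do the work, as an engineer would, in place of code of your own. Each camera call takes 0.05 s, during which the arm holds its last target. There are 200 camera calls.

## Working session

There is one attempt and no reset: what is moved stays moved. The work goes in short steps, Python scripts to look and compute and a tool call to move; the robot and the scene stay as the last step left them, time stands still between calls to the robot, and variables do not carry over. Pictures are saved under pics/ and viewed, at most 11 in all, crops included, and the job is handed in when it is done.

Besides the shell and the picture viewer there is one more tool, called as name(argument=value, ...) on one line, values as JSON. arm_command: Moves the arm, as the interface text tells. Its arguments: {"type":"object","properties":{"series":{"type":"string"},"squeeze":{"type":"number"}},"required":["series"]}

```bash
mkdir -p pics
cat > h.py <<'E'
import numpy as np,cv2
from cell import telemetry,cams,env
def ray(cam,px):
    c=cams.calibration(cam);K=np.array(c["K"],float);d=np.array(c["dist"],float)
    p=cv2.undistortPoints(np.array(px,float).reshape(-1,1,2),K,d).reshape(-1,2)
    R=np.array(c["rotation"]);R=R if R.shape==(3,3) else None
    v=np.c_[p,np.ones(len(p))]@R.T
    return np.array(c["origin"]),v
def plane(cam,px,z):
    o,v=ray(cam,px); return o+v*((z-o[2])/v[:,2])[:,None]
def proj(cam,P):
    c=cams.calibration(cam);K=np.array(c["K"],float);R=np.array(c["rotation"]).T;t=-R@np.array(c["origin"])
    return cv2.projectPoints(np.array(P,float).reshape(-1,1,3),cv2.Rodrigues(R)[0],t,K,np.array(c["dist"],float))[0].reshape(-1,2)
def snap(cam,name):
    i=cams.read_camera(cam);cv2.imwrite(f"pics/{name}.png",i);return i
E
python3 - <<'E'
from h import *
a=snap("scene","s0");b=snap("top","t0")
v=np.hstack([a,b]);
for n in("s0","t0"):
    cv2.imwrite(f"pics/{n}b.png",cv2.resize(cv2.imread(f"pics/{n}.png"),(800,600),interpolation=cv2.INTER_CUBIC))
for c in("scene","top"): print({k:np.round(x,3).tolist() for k,x in cams.calibration(c).items()})
print(telemetry.get_obs())
E
```

```text
{'K': [[366.552, 0.0, 255.951], [0.0, 366.552, 188.34], [0.0, 0.0, 1.0]], 'dist': [-0.102, 0.0, 0.0, 0.0, 0.0], 'origin': [0.111, 0.258, 0.629], 'rotation': [-130.831, 0.698, -152.201]}
{'K': [[429.162, 0.0, 254.944], [0.0, 429.162, 194.818], [0.0, 0.0, 1.0]], 'dist': [-0.156, 0.0, 0.0, 0.0, 0.0], 'origin': [0.323, -0.316, 0.921], 'rotation': [-174.832, 0.097, -91.24]}
{'time_s': 0.1, 'qpos': array([70.24933253, 18.43498879, -4.01686228, 83.16606961,  1.29502882,
       78.54150932, -3.25953207]), 'joint_velocities': array([ 0.11541566, -0.07728944, -0.01572284, -0.13681068,  0.00142111,
        0.0217424 , -0.02559463]), 'effort': array([-9.51037255e-04, -4.92570877e+01, -4.05942947e-01, -3.13400567e+01,
       -6.42504310e-02,  3.95492313e-02,  6.44785337e-05]), 'tool_pos': array([ 0.22803241, -0.60811347,  0.19028526]), 'tool_rot': array([-1.79902670e+02,  5.00628225e-03,  2.05619620e+01]), 'force': array([-0.03321349, -0.75246516,  0.04553593]), 'wrist_torque': array([-0.01895062, -0.03185538, -0.00937145]), 'grasp_force': 0.0, 'grip_width': 0.08684983852378633}
```

View pics/s0b.png

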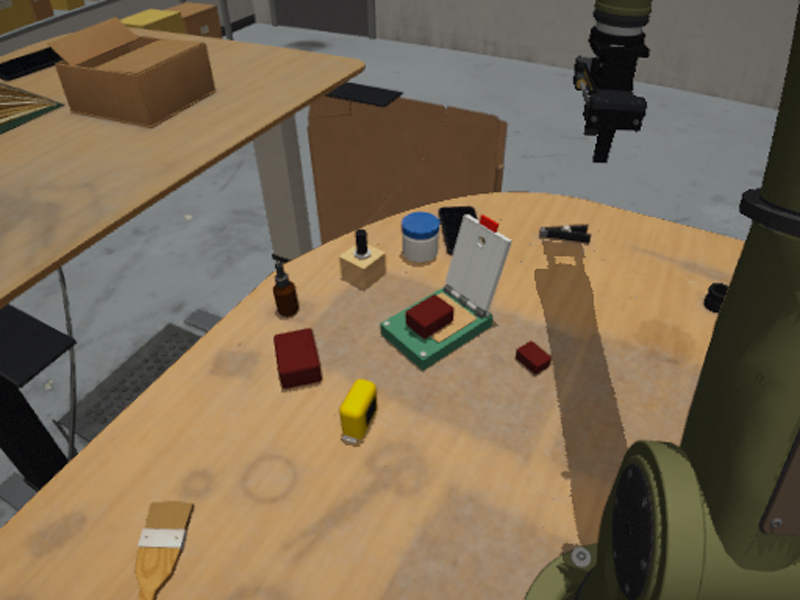

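View pics/t0b.png

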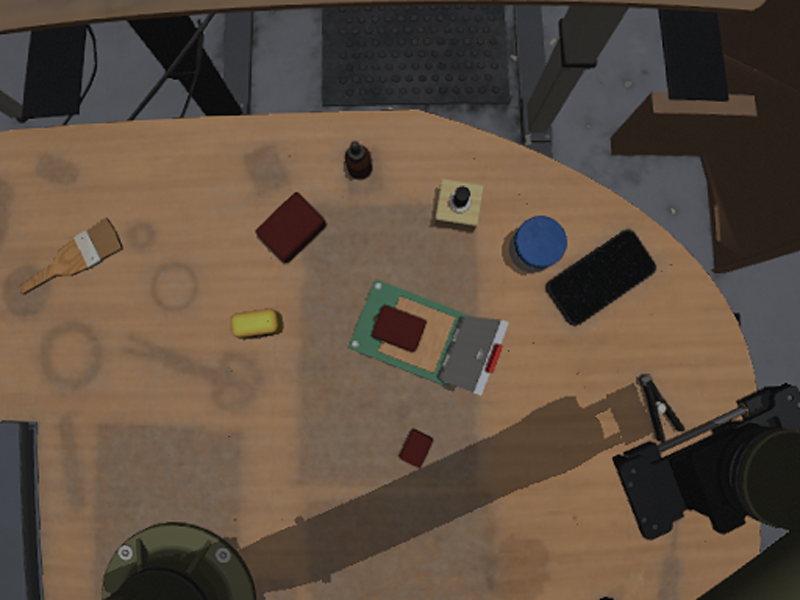

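Picture contents: three dark red blocks in the scene view are at (298,358) large and lying loose, (430,315) inside the green press, and (533,357) small and loose. The one in the press is middle-sized and fits the description. The pin stand is at (362,262) scene / (459,203) top, the jar is to its right, and the leaf leans open to the right. Next I'll measure and confirm with a crop.

```bash
cat > fix.py <<'E'
s=open('h.py').read()
s=s.replace('R=np.array(c["rotation"]);R=R if R.shape==(3,3) else None','R=rot(c["rotation"])').replace('R=np.array(c["rotation"]).T;','R=rot(c["rotation"]).T;')
s=s.replace('def ray','from scipy.spatial.transform import Rotation as Ro\nrot=lambda r:Ro.from_euler("xyz",r,degrees=True).as_matrix()\ndef ray',1)
s+='''
def mask(img,lo,hi,n=1):
    m=cv2.inRange(cv2.cvtColor(img,cv2.COLOR_BGR2HSV),np.array(lo),np.array(hi))
    cs=sorted(cv2.findContours(m,0,cv2.CHAIN_APPROX_NONE)[0],key=cv2.contourArea)[::-1]
    return m,cs
def tri(pt,ps):
    o1,v1=ray("top",[pt]);o2,v2=ray("scene",[ps]);v1,v2=v1[0],v2[0]
    s=np.linalg.lstsq(np.c_[v1,-v2],o2-o1,rcond=None)[0];a,b=o1+s[0]*v1,o2+s[1]*v2
    return (a+b)/2,np.linalg.norm(a-b)
'''
open('h.py','w').write(s)
E
python3 fix.py
python3 - <<'E'
from h import *
t=cv2.imread("pics/t0.png");s=cv2.imread("pics/s0.png")
a=cv2.resize(t[105:265,210:340],(487,600),interpolation=cv2.INTER_CUBIC)
b=cv2.resize(s[130:240,215:335],(313,287),interpolation=cv2.INTER_CUBIC)
c=np.zeros((600,800,3),np.uint8);c[:,:487]=a;c[:287,487:]=b
cv2.imwrite("pics/c0.png",c)
m,cs=mask(t,(65,80,30),(95,255,255));r=cv2.minAreaRect(cs[0]);print("green",r,cv2.contourArea(cs[0]))
P=plane("top",cv2.boxPoints(r),.024);print(P.round(4))
m,cs=mask(t,(0,120,20),(8,255,110))
for k in cs[:4]:
    if cv2.contourArea(k)<30: continue
    r=cv2.minAreaRect(k);q=plane("top",cv2.boxPoints(r),.057);print("red",np.round(r[0],1),q[:,:2].round(4).tolist(),np.linalg.norm(np.diff(q[:3],axis=0),axis=1).round(4),q.mean(0).round(4))
E
```

```text
green ((261.245361328125, 212.0120849609375), (64.46366119384766, 46.44490051269531), 21.250505447387695) 2617.0
[[ 0.3483 -0.2476  0.024 ]
 [ 0.4386 -0.2845  0.024 ]
 [ 0.3865 -0.4096  0.024 ]
 [ 0.2969 -0.3719  0.024 ]]
red [185.3 144.8] [[0.5008, -0.1276], [0.5551, -0.1828], [0.5139, -0.2221], [0.4601, -0.1671]] [0.0775 0.057 ] [ 0.5075 -0.1749  0.057 ]
red [255.  209.8] [[0.3616, -0.2796], [0.4018, -0.2955], [0.3794, -0.3513], [0.3393, -0.3352]] [0.0433 0.0601] [ 0.3705 -0.3154  0.057 ]
red [266.  286.5] [[0.2052, -0.3115], [0.2415, -0.3307], [0.2277, -0.3568], [0.1914, -0.3376]] [0.0411 0.0295] [ 0.2165 -0.3342  0.057 ]
```

View pics/c0.png

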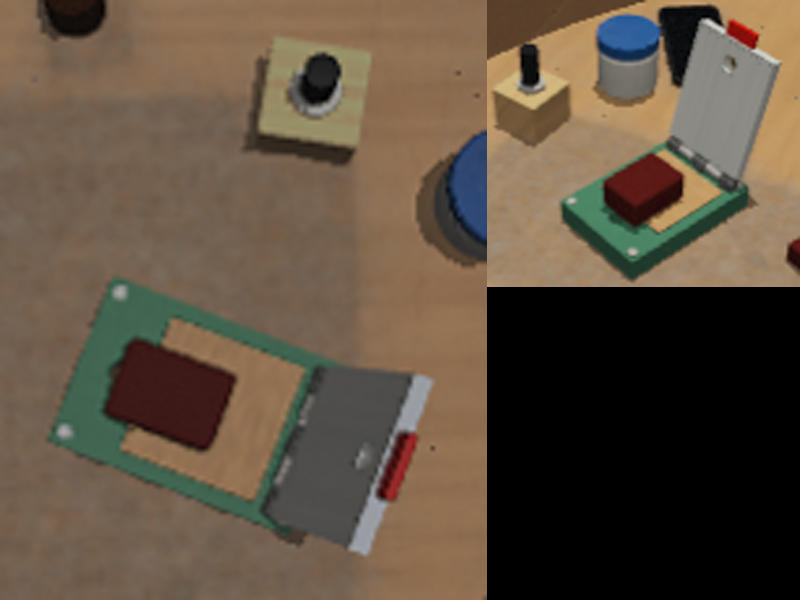

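The crop confirms it: the middle-sized red weight lies on the book board in the press, near top px (255,210), with the leaf open on the right. The pin's black knob is near top px (295,125). Now I'll work out the remaining positions and the first move.

```bash
cat >> h.py <<'E'
def go(x,y,z,yaw=None):
    o=telemetry.get_obs();p=np.array(o["tool_pos"]);Y=o["tool_rot"][2]
    yaw=Y if yaw is None else yaw
    dy=(yaw-Y+180)%360-180
    r=o["tool_rot"].copy();r[2]=yaw
    print("turn rad",round(-np.radians(dy),3),"then shift mm",(rot(r).T@(np.array([x,y,z])-p)*1e3).round(1))
E
python3 - <<'E'
from h import *
t=cv2.imread("pics/t0.png");s=cv2.imread("pics/s0.png")
k=.64
f=lambda q,z:plane("top",[np.array(q)*k],z)[0].round(3)
print("tape",f((255,322),.06),"bottle",f((357,150),.1),"jar",f((540,240),.068))
# knob: dark blob in both
def dark(i,x0,x1,y0,y1):
    m=(i.max(2)<45).astype(np.uint8);z=np.zeros_like(m);z[y0:y1,x0:x1]=m[y0:y1,x0:x1]
    n,l,st,c=cv2.connectedComponentsWithStats(z);j=1+np.argmax(st[1:,4]);return st[j],c[j]
print(dark(t,284,310,110,140));print(dark(s,222,242,142,168))
sq=lambda px:plane("top",[px],.045)[0].round(4)
m,cs=mask(t[105:150,270:315],(15,50,110),(35,200,255));q=cv2.minAreaRect(cs[0]);print(q)
B=plane("top",cv2.boxPoints(q)+[270,105],.045);print(B.round(4).tolist(),B.mean(0))
go(.3705,-.3154,.24,68.4)
E
```

```text
tape [ 0.382 -0.13   0.06 ] bottle [ 0.594 -0.268  0.1  ] jar [ 0.48  -0.502  0.068]
(array([290, 120,  11,  13, 100], dtype=int32), array([294.93, 125.67]))
(array([228, 147,   7,  16,  88], dtype=int32), array([230.80681818, 154.29545455]))
((20.660552978515625, 21.798168182373047), (39.65401077270508, 32.37453079223633), 16.69924545288086)
[[0.5229, -0.3438, 0.045], [0.5893, -0.3651, 0.045], [0.5633, -0.4443, 0.045], [0.4973, -0.4222, 0.045]] [ 0.54320651 -0.39383739  0.045     ]
turn rad -0.835 then shift mm [324.6  24.6 -49.8]
```

arm_command(series="0 0 -25 0 0;0 0 -25 0 0;0 0 0 -0.104 0;0 0 0 -0.104 0;0 0 0 -0.104 0;0 0 0 -0.104 0;0 0 0 -0.104 0;0 0 0 -0.104 0;0 0 0 -0.104 0;0 0 0 -0.107 0;32.5 2.5 0 0 0;32.5 2.5 0 0 0;32.5 2.5 0 0 0;32.5 2.5 0 0 0;32.5 2.5 0 0 0;32.5 2.5 0 0 0;32.5 2.5 0 0 0;32.5 2.5 0 0 0;32.5 2.5 0 0 0;32 2 0 0 0", squeeze=40)

```text
time_s: 1.77
tool_pos: [0.3708, -0.3142, 0.2409]
tool_rot: [-180.0, 0.0, 68.4]
force: [0.3, 0.2, -0.3]
grip_width: 0.0871
grasp_force: 0.0
```

```bash
python3 -c "
from h import *
o=telemetry.get_obs();print(o['tool_pos'],o['tool_rot'],o['qpos'],o['force'])
go(.3705,-.3154,.033,68.4)"
```

```text
[ 0.37078138 -0.31415837  0.240916  ] [-1.79973795e+02  2.84473401e-03  6.84054401e+01] [ 60.45093384  -2.08054917 -22.54664078 100.4667864   -0.79629963
  81.48002849  16.4414289 ] [ 0.25431036  0.18640968 -0.33325642]
turn rad 0.0 then shift mm [ -1.2   0.3 207.9]
```

arm_command(series="0 0 30 0 0;0 0 30 0 0;0 0 30 0 0;0 0 30 0 0;0 0 30 0 0;0 0 20 0 0;0 0 15 0 0;0 0 12 0 0;0 0 10 0 0;0 0 0 0 0;0 0 0 0 0")

```text
time_s: 2.68
tool_pos: [0.3702, -0.3157, 0.034]
tool_rot: [-179.9, -0.0, 68.4]
force: [-0.0, -0.3, 0.7]
grip_width: 0.0869
grasp_force: 0.0
```

arm_command(series="0 0 0 0 60;0 0 0 0 120;0 0 0 0 200;0 0 0 0 255;0 0 0 0 255;0 0 0 0 255;0 0 0 0 255;0 0 0 0 255", squeeze=40)

```text
time_s: 3.35
tool_pos: [0.3705, -0.3159, 0.0343]
tool_rot: [180.0, 0.0, 68.4]
force: [0.2, 0.1, -0.3]
grip_width: 0.0417
grasp_force: 0.0
```

arm_command(series="0 0 0 0 255;0 0 0 0 255;0 0 0 0 255;0 0 0 0 255")

```text
time_s: 3.68
tool_pos: [0.3705, -0.3159, 0.0342]
tool_rot: [-180.0, 0.0, 68.4]
force: [0.7, 0.9, 0.3]
grip_width: 0.0149
grasp_force: 0.0
```

Run:
```python
from h import *
t=snap("top","t1");s=snap("scene","s1")
a=cv2.resize(t[125:285,190:350],(400,400),interpolation=cv2.INTER_CUBIC)
b=cv2.resize(s[90:250,195:355],(400,400),interpolation=cv2.INTER_CUBIC)
cv2.imwrite("pics/c1.png",np.hstack([a,b]))
```

```text
(no output)
```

View pics/c1.png

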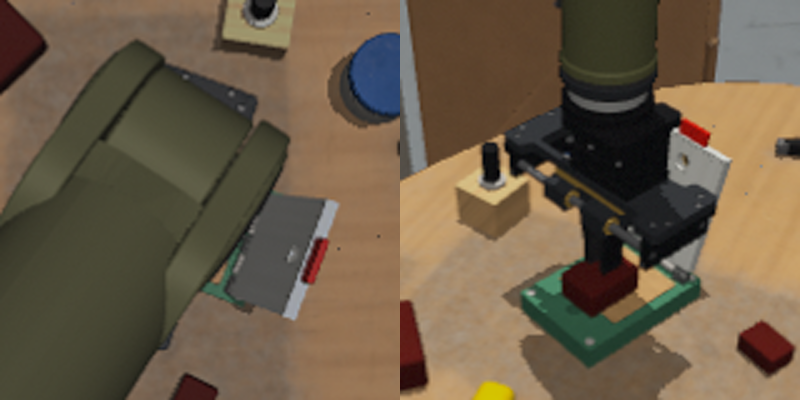

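Run:
```python
from h import *
t=cv2.imread("pics/t0.png");s=cv2.imread("pics/s0.png")
for cam,i in(("top",t),("scene",s)):
    m,cs=mask(i,(0,120,20),(8,255,110))
    for k in cs[:4]:
        if cv2.contourArea(k)>30:
            r=cv2.minAreaRect(k);print(cam,np.round(r[0]),np.round(r[1]),plane(cam,[r[0]],.04).round(3))
print("tcp proj",proj("scene",telemetry.get_obs()["tool_pos"]),proj("top",telemetry.get_obs()["tool_pos"]))
print(proj("scene",[[0,0,0],[.228,-.608,.19]]),proj("top",[[0,0,0],[.228,-.608,.19]]))
```

```text
top [185. 145.] [27. 37.] [[ 0.511 -0.172  0.04 ]]
top [255. 210.] [30. 21.] [[ 0.371 -0.315  0.04 ]]
top [266. 287.] [15. 21.] [[ 0.214 -0.335  0.04 ]]
scene [190. 229.] [34. 26.] [[ 0.501 -0.155  0.04 ]]
scene [275. 202.] [21. 30.] [[ 0.374 -0.319  0.04 ]]
scene [341. 229.] [21. 15.] [[ 0.207 -0.307  0.04 ]]
tcp proj [[275.31481441 204.71677201]] [[255.22595402 210.41515547]]
[[399.21506466 415.18649948]
 [377.65557299 105.96863866]] [[114.20659508 383.12756182]
 [425.24405319 283.44375612]]
```

Run:
```python
from h import *
s=snap("scene","s2");o=telemetry.get_obs();print(o["grip_width"],o["force"],o["tool_pos"],o["grasp_force"])
p=o["tool_pos"];print([(proj("scene",p+[0,0,d])[0]-[225,150])*6 for d in(0,.023,.05)])
cv2.imwrite("pics/c2.png",cv2.resize(s[150:240,225:335],(660,540),interpolation=cv2.INTER_CUBIC))
```

```text
0.004468034206908463 [-0.28706917 -0.43209943  0.06104785] [ 0.37044333 -0.31595738  0.03423696] 0.0
[array([301.9163459 , 328.26010328]), array([303.26328742, 284.98552561]), array([304.89431934, 232.1732203 ])]
```

View pics/c2.png

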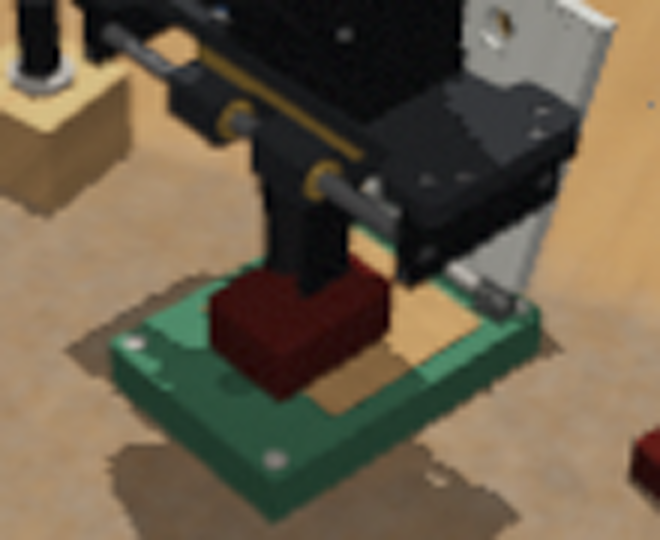

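The crop shows the closed fingertips at about (310,290), on or just above the weight's top face. That puts them about 23 mm higher than the reported TCP, with no force reading. I'll probe gently downward to find the real offset.

arm_command(series="0 0 1 0 255;0 0 1 0 255;0 0 1 0 255;0 0 0 0 255;0 0 0 0 255")

```text
time_s: 4.25
tool_pos: [0.3704, -0.3159, 0.0311]
tool_rot: [-180.0, -0.0, 68.4]
force: [-0.6, -0.6, 0.2]
grip_width: 0.0007
grasp_force: 0.0
```

arm_command(series="0 0 1 0 255;0 0 1 0 255;0 0 1 0 255;0 0 0 0 255;0 0 0 0 255")

```text
time_s: 4.67
tool_pos: [0.3704, -0.3159, 0.0282]
tool_rot: [-180.0, 0.0, 68.4]
force: [-0.3, -0.1, -0.3]
grip_width: 0.0005
grasp_force: 0.0
```

arm_command(series="0 0 1 0 255;0 0 1 0 255;0 0 1 0 255;0 0 1 0 255;0 0 0 0 255;0 0 0 0 255")

```text
time_s: 5.17
tool_pos: [0.3706, -0.316, 0.0261]
tool_rot: [-180.0, 0.0, 68.4]
force: [-4.2, 3.9, 14.6]
grip_width: 0.0006
grasp_force: 7.2
```

arm_command(series="0 0 -20 0 255;0 0 -30 0 255;0 0 -30 0 255;0 0 0 0 255;0 0 0 0 255")

```text
time_s: 5.58
tool_pos: [0.3716, -0.317, 0.106]
tool_rot: [179.8, 0.1, 68.4]
force: [0.1, 1.1, -1.0]
grip_width: 0.0001
grasp_force: 0.0
```

Run:
```python
from h import *
s=snap("scene","s3");o=telemetry.get_obs();print(o["grip_width"],o["force"],o["tool_pos"],o["grasp_force"])
p=o["tool_pos"];print([(proj("scene",p+[0,0,d])[0]-[215,110])*5 for d in(0,.019,.03,.05)])
cv2.imwrite("pics/c3.png",cv2.resize(s[110:230,215:335],(600,600),interpolation=cv2.INTER_CUBIC))
```

```text
0.00012113028229098529 [-0.82178716  0.40300866 -0.26197767] [ 0.37053212 -0.31616271  0.10443837] 0.0
[array([305.14361529, 358.98757511]), array([306.15291084, 325.83714503]), array([306.7482551 , 306.17989503]), array([307.85181826, 269.53578593])]
```

View pics/c3.png

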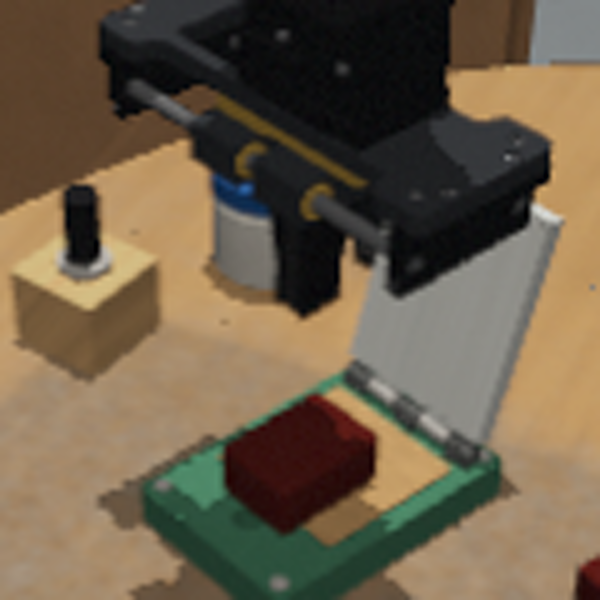

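The fingertips are visible at (308,305) while the reported TCP projects to (305,359). So the real tips sit about 30 mm above the reported TCP, which matches the contact at z=0.0265 on the weight's top at 0.057. From here on I'll use true tip z = reported + 0.030.

arm_command(series="0 0 0 0 0;0 0 0 0 0;0 0 0 0 0;0 0 0 0 0;0 0 0 0 0;0 0 0 0 0;0 0 0 0 0;0 0 0 0 0;0 0 0 0 0;0 0 0 0 0;0 0 0 0 0;0 0 0 0 0")

```text
time_s: 6.63
tool_pos: [0.3705, -0.316, 0.1043]
tool_rot: [180.0, 0.0, 68.4]
force: [0.2, -0.3, -0.9]
grip_width: 0.0722
grasp_force: 0.0
```

arm_command(series="0 0 25 0 0;0 0 25 0 0;0 0 20 0 0;0 0 12 0 0;0 0 10 0 0;0 0 8 0 0;0 0 0 0 0;0 0 0 0 255;0 0 0 0 255;0 0 0 0 255;0 0 0 0 255;0 0 0 0 255;0 0 0 0 255;0 0 0 0 255;0 0 0 0 255;0 0 0 0 255", squeeze=40)

```text
time_s: 7.97
tool_pos: [0.3711, -0.3162, 0.0045]
tool_rot: [179.9, 0.0, 68.4]
force: [1.6, -1.2, -0.2]
grip_width: 0.0448
grasp_force: 40.0
```

arm_command(series="0 0 -10 0 255;0 0 -25 0 255;0 0 -30 0 255;0 0 -30 0 255;0 0 -25 0 255;21 3.1 0 0 255;21 3.1 0 0 255;21 3.1 0 0 255;21 3.1 0 0 255;21 3.1 0 0 255;21 3.1 0 0 255;21 3.1 0 0 255;21 3.1 0 0 255;21 3.1 0 0 255;21 3.1 0 0 255;21 3.1 0 0 255;21 3.1 0 0 255;21 3.1 0 0 255;21 3.1 0 0 255;21 3.1 0 0 255")

```text
time_s: 9.63
tool_pos: [0.5286, -0.0394, 0.1237]
tool_rot: [-179.9, 0.1, 68.4]
force: [0.3, -0.5, -4.2]
grip_width: 0.0452
grasp_force: 40.0
```

Run:
```python
from h import *
t=snap("top","t4");s=snap("scene","s4")
a=cv2.resize(t,(400,300),interpolation=cv2.INTER_AREA);b=cv2.resize(s,(400,300),interpolation=cv2.INTER_AREA)
c=cv2.resize(t[150:250,190:357],(800,480),interpolation=cv2.INTER_CUBIC)[:300]
cv2.imwrite("pics/c4.png",np.vstack([np.hstack([a,b]),c]))
go(.53,-.04,-.02)
print(telemetry.get_obs()["grip_width"],telemetry.get_obs()["force"])
```

```text
turn rad -0.0 then shift mm [ -4.7   2.1 144. ]
0.04494686196982955 [ 0.2127354   0.47045824 -3.96941346]
```

View pics/c4.png

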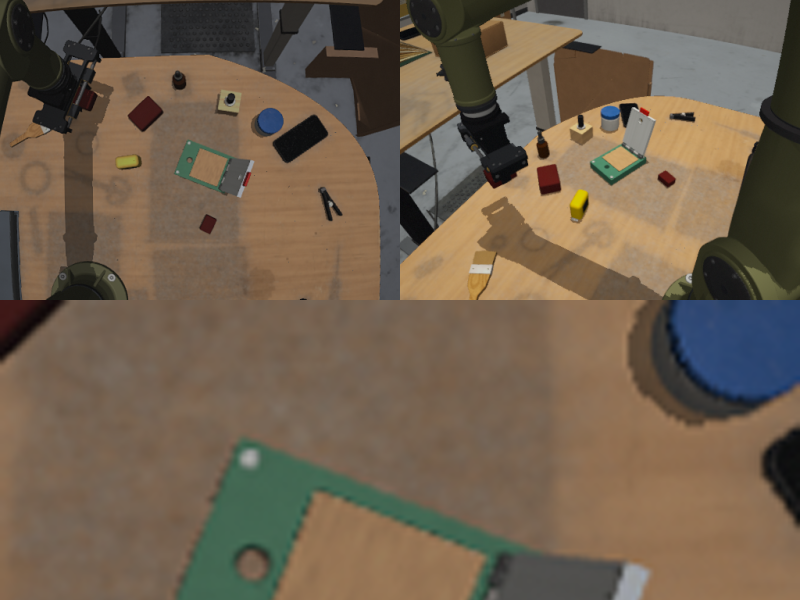

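arm_command(series="0 0 25 0 255;0 0 30 0 255;0 0 30 0 255;0 0 25 0 255;0 0 15 0 255;0 0 10 0 255;0 0 6 0 255;0 0 1 0 255;0 0 1 0 255;0 0 1 0 255;0 0 0 0 255;0 0 0 0 255;0 0 0 0 255")

```text
time_s: 10.82
tool_pos: [0.5301, -0.0403, -0.0191]
tool_rot: [179.9, 0.0, 68.4]
force: [0.0, 1.0, -5.3]
grip_width: 0.0451
grasp_force: 40.0
```

arm_command(series="0 0 1 0 255;0 0 1 0 255;0 0 1 0 255;0 0 0 0 255;0 0 0 0 255")

```text
time_s: 11.23
tool_pos: [0.5297, -0.0403, -0.0224]
tool_rot: [180.0, 0.0, 68.4]
force: [-2.0, 0.4, -0.2]
grip_width: 0.0449
grasp_force: 40.0
```

arm_command(series="0 0 0 0 200;0 0 0 0 100;0 0 0 0 0;0 0 0 0 0;0 0 0 0 0;0 0 0 0 0;0 0 0 0 0;0 0 0 0 0;0 0 -15 0 0;0 0 -30 0 0;0 0 -35 0 0;0 0 -35 0 0;0 0 -35 0 0;0 0 -30 0 0;0 0 -20 0 0")

```text
time_s: 12.48
tool_pos: [0.531, -0.0401, 0.1808]
tool_rot: [179.7, -0.0, 68.4]
force: [1.2, -0.8, 0.4]
grip_width: 0.0868
grasp_force: 0.0
```

Run:
```python
from h import *
t=snap("top","t5");s=snap("scene","s5")
# hole in top
g=t[190:220,228:258];m=mask(t,(65,80,30),(95,255,255))[0]
hs,h=cv2.findContours(m,cv2.RETR_CCOMP,cv2.CHAIN_APPROX_NONE)
for c,hh in zip(hs,h[0]):
    if hh[3]>=0 and cv2.contourArea(c)>8: M=cv2.moments(c);q=[M['m10']/M['m00'],M['m01']/M['m00']];print("hole",q,cv2.contourArea(c),plane("top",[q],.024).round(4))
# tab: bright red
for cam,i in(("top",t),("scene",s)):
    m,cs=mask(i,(0,150,120),(8,255,255));
    for k in cs[:2]: print(cam,cv2.contourArea(k),cv2.minAreaRect(k))
mm={}
for cam,i in(("top",t),("scene",s)):
    m,cs=mask(i,(0,150,120),(8,255,255));mm[cam]=cv2.minAreaRect(cs[0])[0]
P,e=tri(mm["top"],mm["scene"]);print("tab",P.round(4),e)
for cam,i in(("scene",s),("top",t)):
    m,cs=mask(i,(65,80,30),(95,255,255))
    print(cam,cv2.boxPoints(cv2.minAreaRect(cs[0])).round(1).tolist())
m,cs=mask(t,(0,120,20),(8,255,110))
for k in cs[:4]: r=cv2.minAreaRect(k);print("red",np.round(r[0]),cv2.contourArea(k),plane("top",[r[0]],.03).round(3))
print(telemetry.get_obs()["tool_pos"],telemetry.get_obs()["grip_width"])
```

```text
hole [242.359649122807, 204.77777777777774] 57.0 [[ 0.3834 -0.2893  0.024 ]]
hole [266.3808795020916, 213.84226099377614] 1633.5 [[ 0.3633 -0.3391  0.024 ]]
hole [241.79532163742687, 182.84795321637424] 28.5 [[ 0.4297 -0.2889  0.024 ]]
top 28.5 ((316.8287658691406, 229.12330627441406), (2.5749053955078125, 17.439130783081055), 20.556045532226562)
scene 58.0 ((312.5281066894531, 142.45506286621094), (12.401975631713867, 5.723989009857178), 32.00538635253906)
scene 0.0 ((338.0, 219.0), (0.0, 0.0), 0.0)
tab [ 0.329  -0.4245  0.1577] 0.002165366603878884
scene [[241.5, 208.60000610351562], [295.3999938964844, 173.5], [316.70001220703125, 206.10000610351562], [262.70001220703125, 241.1999969482422]]
top [[222.8000030517578, 222.0], [239.60000610351562, 178.6999969482422], [299.70001220703125, 202.10000610351562], [282.8999938964844, 245.3000030517578]]
red [186. 145.] 960.0 [[ 0.512 -0.171  0.03 ]]
red [126. 140.] 484.0 [[ 0.527 -0.043  0.03 ]]
red [266. 287.] 267.0 [[ 0.213 -0.335  0.03 ]]
red [314. 229.] 17.5 [[ 0.33  -0.438  0.03 ]]
[ 0.5324207  -0.04020641  0.18145673] 0.08682499098996102
```

arm_command(series="-15 -1.6 0 0 255;-25 -2.6 0 0 255;-30 -3 0 0 255;-30 -3 0 0 255;-30 -3 0 0 255;-30 -3 0 0 255;-30 -3 0 0 255;-30 -3 0 0 255;-30 -3 0 0 255;-30 -3 0 0 255;-30 -3 0 0 255;-30 -3 0 0 255;-30 -3 0 0 255;-30 -3 0 0 255;-30 -3 0 0 255;-30 -3 0 0 255;-25 -3 0 0 255;-6 -1 0 0 255;0 0 0 0 255")

```text
time_s: 14.17
tool_pos: [0.2999, -0.4795, 0.1757]
tool_rot: [-179.9, -0.1, 68.2]
force: [-0.5, -1.5, 0.6]
grip_width: 0.0004
grasp_force: 0.0
```

```bash
cat >> h.py <<'E'
hole=np.array([.3838,-.2887]);u=np.array([-.3827,-.9239]);v=np.array([.9239,-.3827]);hinge=hole+.105*u
def pr():
    o=telemetry.get_obs();d=np.array(o["tool_pos"])[:2]-hinge
    print("u",(d@u).round(4),"v",(d@v).round(4),"tipz",round(o["tool_pos"][2]+.0303,4),"F",o["force"].round(1),"w",round(o["grip_width"],4),"yaw",o["tool_rot"][2].round(2),"t",o["time_s"])
E
python3 -c "
from h import *
pr()"
```

```text
u 0.1034 v -0.0045 tipz 0.206 F [-0.5 -1.5  0.6] w 0.0004 yaw 68.16 t 14.1667
```

arm_command(series="0 13 20 0 255;0 12 20 0 255;0 12 15 0 255;0 0 9 0 255;0 0 0 0 255;12 0 0 0 255;12 0 0 0 255;12 0 0 0 255;12 0 0 0 255;12 0 0 0 255;0 0 0 0 255")

```text
time_s: 15.08
tool_pos: [0.3606, -0.4336, 0.1145]
tool_rot: [179.9, 0.0, 68.6]
force: [0.7, 0.3, 0.4]
grip_width: 0.0008
grasp_force: 0.0
```

```bash
python3 -c "
from h import *
pr()"
```

```text
u 0.0377 v 0.0341 tipz 0.1448 F [0.7 0.3 0.4] w 0.0008 yaw 68.6 t 15.0833
```

arm_command(series="10 0 0 0 255;10 0 2 0 255;10 0 1 0 255;10 0 1 0 255;10 0 2 0 255;10 0 3 0 255;10 0 4 0 255;8 0 4 0 255;0 0 0 0 255")

```text
time_s: 15.83
tool_pos: [0.3881, -0.3603, 0.095]
tool_rot: [-179.9, -0.1, 68.6]
force: [0.3, 0.5, 0.0]
grip_width: 0.0003
grasp_force: 0.0
```

Run:
```python
from h import *
pr()
s=snap("scene","s6");t=snap("top","t6")
cv2.imwrite("pics/c6.png",np.hstack([cv2.resize(s[80:230,195:345],(400,400),interpolation=cv2.INTER_CUBIC),cv2.resize(t[125:275,210:360],(400,400),interpolation=cv2.INTER_CUBIC)]))
```

```text
u -0.0405 v 0.0314 tipz 0.1253 F [0.3 0.5 0. ] w 0.0003 yaw 68.58 t 15.8333
```

View pics/c6.png

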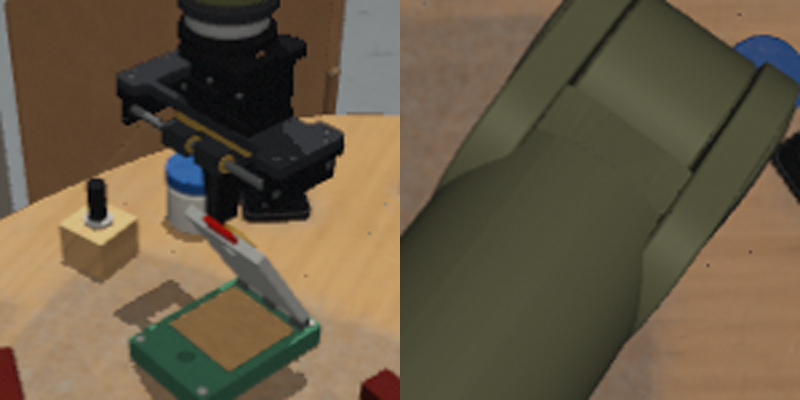

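The picture shows the leaf pushed past upright to about 60°, with the fingers behind its outer face at (220,210). Continuing the arc.

arm_command(series="8 0 4 0 255;8 0 5 0 255;8 0 6 0 255;7 0 7 0 255;6 0 7 0 255;5 0 7 0 255;5 0 8 0 255;4 0 8 0 255;4 0 8 0 255;2 0 8 0 255;2 0 8 0 255;1 0 7 0 255;0 0 0 0 255;0 0 0 0 255")

```text
time_s: 17.1
tool_pos: [0.4089, -0.3074, 0.0125]
tool_rot: [-179.9, -0.0, 68.4]
force: [-0.3, 0.8, 0.6]
grip_width: 0.0004
grasp_force: 0.0
```

```bash
python3 -c "
from h import *
pr()"
```

```text
u -0.0973 v 0.0303 tipz 0.0428 F [-0.3  0.8  0.6] w 0.0004 yaw 68.4 t 17.1
```

arm_command(series="0 5 0 0 255;0 0 1.5 0 255;0 0 1.5 0 255;0 0 1.5 0 255;0 0 1.5 0 255;0 0 0 0 255;0 0 0 0 255")

```text
time_s: 17.68
tool_pos: [0.4139, -0.3095, 0.0071]
tool_rot: [-180.0, 0.0, 68.4]
force: [0.9, -0.6, -0.3]
grip_width: 0.0006
grasp_force: 0.0
```

```bash
python3 -c "
from h import *
pr()"
```

```text
u -0.0973 v 0.0357 tipz 0.0374 F [ 0.9 -0.6 -0.3] w 0.0006 yaw 68.4 t 17.6833
```

arm_command(series="0 0 1 0 255;0 0 1 0 255;0 0 0 0 255;0 0 0 0 255;0 0 0 0 255")

```text
time_s: 18.1
tool_pos: [0.414, -0.3095, 0.006]
tool_rot: [-180.0, 0.0, 68.4]
force: [-2.6, 2.6, 7.4]
grip_width: 0.0005
grasp_force: 3.6
```

arm_command(series="0 0 -10 0 255;0 0 -25 0 255;0 0 -35 0 0;0 0 -35 0 0;0 0 -35 0 0;20 -4 0 0 0;30 -6 0 0 0;30 -6 0 0 0;30 -6 0 0 0;30 -6 0 0 0;30 -5 0 0 0;20 -4 0 0 0;0 0 0 0 0")

```text
time_s: 19.18
tool_pos: [0.4507, -0.114, 0.1459]
tool_rot: [180.0, -0.1, 68.8]
force: [0.2, 0.4, 0.6]
grip_width: 0.0657
grasp_force: 0.0
```

Run:
```python
from h import *
pr()
t=snap("top","t7");s=snap("scene","s7")
a=cv2.resize(t[100:220,215:335],(400,400),interpolation=cv2.INTER_CUBIC)
b=cv2.resize(s[140:240,210:310],(400,400),interpolation=cv2.INTER_CUBIC)
cv2.imwrite("pics/c7.png",np.hstack([a,b]))
print("bush pred top",proj("top",[*hole,.043]),"scene",proj("scene",[*hole,.043]))
def dark(i,x0,x1,y0,y1):
    m=(i.max(2)<45).astype(np.uint8);z=np.zeros_like(m);z[y0:y1,x0:x1]=m[y0:y1,x0:x1]
    n,l,st,c=cv2.connectedComponentsWithStats(z);j=1+np.argmax(st[1:,4]);return st[j],c[j]
for f in(("t7",284,310,110,140),("s7",222,242,142,168)): print(dark(cv2.imread(f"pics/{f[0]}.png"),*f[1:]))
```

```text
u -0.292 v -0.005 tipz 0.1762 F [0.2 0.4 0.6] w 0.0657 yaw 68.83 t 19.1833
bush pred top [[241.80041849 203.96849734]] scene [[265.08569987 207.37302141]]
(array([290, 120,  11,  13,  99], dtype=int32), array([294.96969697, 125.61616162]))
(array([228, 147,   7,  16,  89], dtype=int32), array([230.78651685, 154.38202247]))
```

View pics/c7.png

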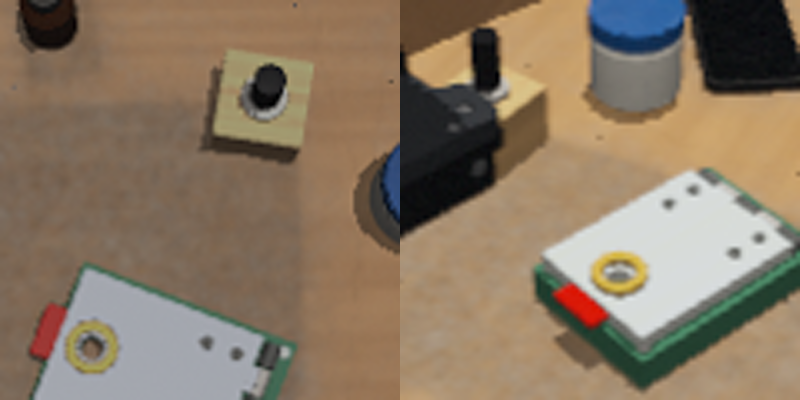

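Run:
```python
from h import *
t=cv2.imread("pics/t7.png");s=cv2.imread("pics/s7.png")
print("knob top",plane("top",[[294.97+0,125.62]],.076),"scene",plane("scene",[[230.8,154.4]],.0705), tri((294.97,125.62),(230.8,154.4)))
R={}
for cam,i,x0,x1,y0,y1 in(("top",t,230,255,190,215),("scene",s,250,280,195,220)):
    m=mask(i,(20,100,60),(35,255,255))[0];z=np.zeros_like(m);z[y0:y1,x0:x1]=m[y0:y1,x0:x1]
    c=max(cv2.findContours(z,0,cv2.CHAIN_APPROX_NONE)[0],key=cv2.contourArea);e=cv2.fitEllipse(c);R[cam]=e[0];print(cam,e,plane(cam,[e[0]],.0425))
print(tri(R["top"],R["scene"]))
# stand top from top image
m=mask(t[105:150,270:315],(15,50,110),(30,200,255))[0]
cs=[c for c in cv2.findContours(m,0,1)[0]];c=max(cs,key=cv2.contourArea);q=cv2.minAreaRect(c);print("stand",q,plane("top",[np.array(q[0])+[270,105]],.045))
```

```text
knob top [[ 0.53742295 -0.39979758  0.076     ]] scene [[ 0.54092002 -0.40094521  0.0705    ]] (array([ 0.53931522, -0.39991823,  0.07151109]), np.float64(0.0016084254201887513))
top ((241.98838806152344, 203.89186096191406), (14.223204612731934, 14.593466758728027), 62.731849670410156) [[ 0.38398411 -0.28907331  0.0425    ]]
scene ((264.2880554199219, 207.61485290527344), (9.4822359085083, 12.949721336364746), 89.84854888916016) [[ 0.3853096  -0.28760975  0.0425    ]]
(array([ 0.38486999, -0.28870546,  0.04161909]), np.float64(0.001779053284498582))
stand ((22.999998092651367, 22.0), (32.33067321777344, 30.44219970703125), 10.885526657104492) [[ 0.54241307 -0.39864814  0.045     ]]
```

arm_command(series="-12 9.5 0 0 0;-22 17.4 0 0 0;-24 19 0 0 0;-24 19 0 0 0;-24 19 0 0 0;-24 19 0 0 0;-24 19 0 0 0;-24 19 0 0 0;-24 19 0 0 0;-22 17 0 0 0;-11 8.8 0 0 0;0 0 0 0 0;0 0 0 0 0")

```text
time_s: 20.37
tool_pos: [0.5339, -0.4092, 0.1437]
tool_rot: [-179.9, 0.0, 68.1]
force: [-0.4, 1.1, -0.3]
grip_width: 0.0872
grasp_force: 0.0
```

```bash
python3 -c "
from h import *
pr();go(.539,-.4,.0265)"
```

```text
u -0.0511 v 0.1848 tipz 0.174 F [-0.4  1.1 -0.3] w 0.0872 yaw 68.14 t 20.3667
turn rad -0.0 then shift mm [ 10.5   1.6 117.2]
```

arm_command(series="10 1.5 20 0 0;0 0 25 0 0;0 0 25 0 0;0 0 20 0 0;0 0 12 0 0;0 0 8 0 0;0 0 5 0 0;0 0 0 0 0;0 0 0 0 0")

```text
time_s: 21.12
tool_pos: [0.5415, -0.3978, 0.0313]
tool_rot: [179.9, 0.0, 68.4]
force: [1.2, -0.4, -0.6]
grip_width: 0.0874
grasp_force: 0.0
```

```bash
python3 -c "
from h import *
pr();go(.539,-.4,.0265)"
```

```text
u -0.0646 v 0.1874 tipz 0.0616 F [ 1.2 -0.4 -0.6] w 0.0874 yaw 68.4 t 21.1167
turn rad -0.0 then shift mm [-3.  -1.5  4.8]
```

arm_command(series="-3 -1.5 4 0 0;0 0 0 0 0;0 0 0 0 255;0 0 0 0 255;0 0 0 0 255;0 0 0 0 255;0 0 0 0 255;0 0 0 0 255;0 0 0 0 255;0 0 0 0 255;0 0 0 0 255;0 0 0 0 255;0 0 0 0 255;0 0 0 0 255", squeeze=15)

```text
time_s: 22.28
tool_pos: [0.5387, -0.3997, 0.0263]
tool_rot: [180.0, 0.0, 68.4]
force: [0.0, -0.2, -0.0]
grip_width: 0.0195
grasp_force: 15.0
```

```bash
python3 -c "
from h import *
pr();go(.539,-.4,.0265)"
```

```text
u -0.0617 v 0.1856 tipz 0.0566 F [ 0.  -0.2 -0. ] w 0.0195 yaw 68.41 t 22.2833
turn rad -0.0 then shift mm [-0.1  0.4 -0.2]
```

arm_command(series="0 0 0 0 255;0 0 0 0 255;0 0 0 0 255;0 0 -5 0 255;0 0 -10 0 255;0 0 -15 0 255;0 0 -20 0 255;0 0 -20 0 255;0 0 0 0 255;0 0 0 0 255", squeeze=60)

```text
time_s: 23.12
tool_pos: [0.5391, -0.4001, 0.0982]
tool_rot: [179.9, 0.1, 68.4]
force: [-0.6, -0.2, -2.0]
grip_width: 0.0187
grasp_force: 60.0
```

```bash
python3 -c "
from h import *
pr();go(.3843,-.2885,.096)"
```

```text
u -0.0615 v 0.1861 tipz 0.1285 F [-0.6 -0.2 -2. ] w 0.0187 yaw 68.4 t 23.1167
turn rad -0.0 then shift mm [  46.8 -185.     1.7]
```

arm_command(series="2 -8 0 0 255;4 -16 0 0 255;5 -20 0 0 255;5 -20 0 0 255;5 -20 0 0 255;5 -20 0 0 255;5 -20 0 0 255;5 -20 0 0 255;5 -20 0 0 255;4 -14 0 0 255;1.8 -7 0 0 255;0 0 0 0 255;0 0 0 0 255;0 0 0 0 255")

```text
time_s: 24.28
tool_pos: [0.3842, -0.2884, 0.0962]
tool_rot: [180.0, -0.0, 68.4]
force: [0.8, 1.6, -1.2]
grip_width: 0.0189
grasp_force: 60.0
```

Run:
```python
from h import *
pr();go(.3843,-.2885,.066)
s=snap("scene","s8");p=telemetry.get_obs()["tool_pos"]
pin=np.array([p[0],p[1],p[2]-.0263+.011])
f=lambda q:((proj("scene",q)[0]-[235,150])*7.5).round()
print("tip",f(pin),"collar bottom",f(pin+[0,0,.034]),"bush",f([*hole,.043]))
cv2.imwrite("pics/c8.png",cv2.resize(s[150:230,235:315],(600,600),interpolation=cv2.INTER_CUBIC))
```

```text
u -0.1054 v 0.0003 tipz 0.1265 F [ 0.8  1.6 -1.2] w 0.0189 yaw 68.4 t 24.2833
turn rad -0.0 then shift mm [-0.   0.1 30.2]
tip [224. 339.] collar bottom [225. 252.] bush [226. 430.]
```

View pics/c8.png

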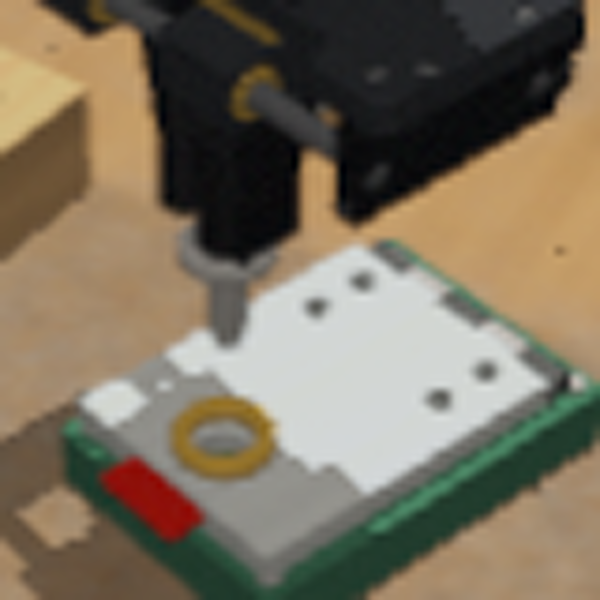

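arm_command(series="0.7 0.6 10 0 255;0 0 12 0 255;0 0 10 0 255;0 0 5 0 255;0 0 3 0 255;0 0 2 0 255;0 0 2 0 255;0 0 2 0 255;0 0 0 0 255;0 0 0 0 255")

```text
time_s: 25.17
tool_pos: [0.3846, -0.2878, 0.0505]
tool_rot: [180.0, 0.0, 68.4]
force: [-0.3, -0.5, -0.8]
grip_width: 0.0186
grasp_force: 60.0
```

```bash
python3 -c "
from h import *
pr();print(telemetry.get_obs()['wrist_torque'],telemetry.get_obs()['tool_pos'])"
```

```text
u -0.1062 v 0.0004 tipz 0.0808 F [-0.3 -0.5 -0.8] w 0.0186 yaw 68.4 t 25.1667
[ 0.023698   -0.00907695  0.04232622] [ 0.3846252  -0.28777518  0.05048971]
```

arm_command(series="0 0 1.5 0 255;0 0 1.5 0 255;0 0 1.5 0 255;0 0 1.5 0 255;0 0 0 0 255;0 0 0 0 255")

```text
time_s: 25.67
tool_pos: [0.3846, -0.2878, 0.0442]
tool_rot: [180.0, 0.0, 68.4]
force: [0.8, -0.5, -1.6]
grip_width: 0.0188
grasp_force: 60.0
```

```bash
python3 -c "
from h import *
pr();print(telemetry.get_obs()['wrist_torque'],telemetry.get_obs()['tool_pos'])"
```

```text
u -0.1061 v 0.0004 tipz 0.0745 F [ 0.8 -0.5 -1.6] w 0.0188 yaw 68.4 t 25.6667
[-0.23504634 -0.2728886   0.07495565] [ 0.38463056 -0.28780949  0.04422604]
```

Now inside the leaf hole with no contact load; continuing.

arm_command(series="0 0 1.5 0 255;0 0 1.5 0 255;0 0 1.5 0 255;0 0 1.5 0 255;0 0 1.5 0 255;0 0 1.5 0 255;0 0 0 0 255;0 0 0 0 255")

```text
time_s: 26.33
tool_pos: [0.3846, -0.2878, 0.0351]
tool_rot: [180.0, 0.0, 68.4]
force: [1.8, -2.0, -2.7]
grip_width: 0.0186
grasp_force: 60.0
```

arm_command(series="0 0 1.5 0 255;0 0 1.5 0 255;0 0 1.5 0 255;0 0 1.5 0 255;0 0 0 0 255;0 0 0 0 255")

```text
time_s: 26.83
tool_pos: [0.3846, -0.2878, 0.0291]
tool_rot: [180.0, 0.0, 68.4]
force: [1.6, -1.5, -2.4]
grip_width: 0.0184
grasp_force: 60.0
```

arm_command(series="0 0 1.5 0 255;0 0 1.5 0 255;0 0 1.5 0 255;0 0 1.5 0 255;0 0 0 0 255;0 0 0 0 255;0 0 0 0 255")

```text
time_s: 27.42
tool_pos: [0.3847, -0.2878, 0.0232]
tool_rot: [180.0, 0.0, 68.4]
force: [2.6, -2.2, -0.2]
grip_width: 0.0186
grasp_force: 60.0
```

arm_command(series="-0.1 0.3 1 0 255;0 0 1 0 255;0 0 0.5 0 255;0 0 0 0 255;0 0 0 0 255;0 0 0 0 255")

```text
time_s: 27.92
tool_pos: [0.3847, -0.2879, 0.0212]
tool_rot: [-180.0, 0.0, 68.4]
force: [0.3, -1.4, 4.6]
grip_width: 0.0187
grasp_force: 60.0
```

arm_command(series="0 0 0.5 0 255;0 0 0.5 0 255;0 0 0.3 0 255;0 0 0 0 255;0 0 0 0 255;0 0 0 0 255")

```text
time_s: 28.42
tool_pos: [0.3848, -0.2879, 0.0203]
tool_rot: [-180.0, 0.0, 68.4]
force: [-0.2, -1.3, 8.5]
grip_width: 0.0183
grasp_force: 60.0
```

arm_command(series="0 0 0.3 0 255;0 0 0 0 255;0 0 0 0 255;0 0 0 0 255;0 0 0 0 255")

```text
time_s: 28.83
tool_pos: [0.3848, -0.2879, 0.02]
tool_rot: [-180.0, 0.0, 68.4]
force: [-0.7, -0.9, 8.8]
grip_width: 0.0185
grasp_force: 60.0
```

Run:
```python
from h import *
s=snap("scene","s9");pr();print(telemetry.get_obs()["tool_pos"])
cv2.imwrite("pics/c9.png",cv2.resize(s[120:240,170:330],(800,600),interpolation=cv2.INTER_CUBIC))
pr()
```

```text
u -0.1061 v 0.0006 tipz 0.0504 F [ 0.1 -1.4  8.2] w 0.0185 yaw 68.4 t 28.8833
[ 0.38479067 -0.28796671  0.02006723]
u -0.1061 v 0.0006 tipz 0.0504 F [ 0.1 -1.4  8.2] w 0.0185 yaw 68.4 t 28.8833
```

View pics/c9.png

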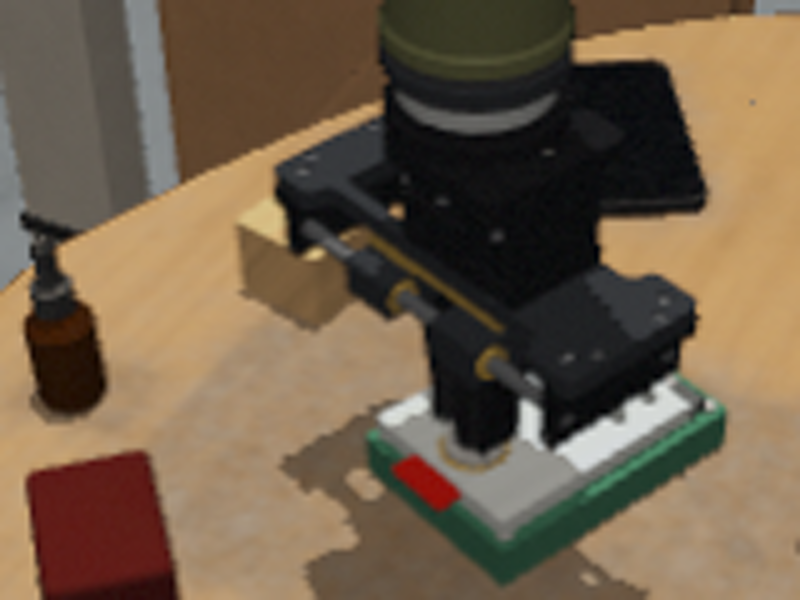

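The picture shows the collar down on the bushing ring at (475,450) and the leaf flush. The force is not yet clearly past the stop, so I'll press a little more.

arm_command(series="0 0 0.4 0 255;0 0 0 0 255;0 0 0 0 255;0 0 0 0 255;0 0 0 0 255")

```text
time_s: 29.3
tool_pos: [0.3848, -0.288, 0.0199]
tool_rot: [-180.0, 0.0, 68.4]
force: [-0.6, -0.4, 9.6]
grip_width: 0.0184
grasp_force: 60.0
```

arm_command(series="0 0 0.3 0 255;0 0 0 0 255;0 0 0 0 255;0 0 0 0 255;0 0 0 0 255;0 0 0 0 255")

```text
time_s: 29.8
tool_pos: [0.3848, -0.288, 0.0198]
tool_rot: [-180.0, 0.0, 68.4]
force: [-1.1, 0.2, 13.2]
grip_width: 0.0186
grasp_force: 60.0
```

arm_command(series="0 0 -0.15 0 255;0 0 0 0 255;0 0 0 0 255;0 0 0 0 255;0 0 0 0 255;0 0 0 0 255")

```text
time_s: 30.3
tool_pos: [0.3848, -0.288, 0.0198]
tool_rot: [-180.0, 0.0, 68.4]
force: [-1.5, -0.8, 10.1]
grip_width: 0.0188
grasp_force: 60.0
```

```bash
python3 -c "
from h import *
pr();print(env.sign_off())"
```

```text
u -0.1061 v 0.0006 tipz 0.0501 F [-1.5 -0.8 10.1] w 0.0188 yaw 68.4 t 30.3
the job is handed in; nothing more can be done
None
```

I handed the job in at 30.3 s: the weight is on the bare desk, the leaf is shut, and the pin is pushed down until the bushing hit its stop, with the knob still gripped (60 N) and pressed down at about 10 N; the sign-off returned no verdict.

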